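# Find the loose bolt of the magnifier stand and hold its cap open

## Robot

A 6-joint arm with a two-finger parallel gripper is mounted at the origin on a cart in front of the work surface, level with it; the furniture and walls round the work are solid. World frame = base frame: x ahead of the robot, y to its left, z up, the work surface at z = 0. Lengths are in m, angles in rad, forces in N, time in s.
With the tool pointing down it reaches from about 0.35 to 0.975 m from the base axis. Payload 4.9 kg.
Tool frame: the origin (TCP) lies on the mounting face of the last link; the fingertips stand 173 mm ahead of it and the grasp point (between the pads) lies 155 mm ahead of it; z points along the fingers, y is the line along which they close (so a half turn about z gives the same grasp; the last joint's range is limited). The gripper opens to 85 mm and grips with 20 to 120 N. Pads are 22 mm wide; open, the fingers measure 114 mm over their backs; the gripper's body (76 mm by 85 mm) begins 54 mm behind the grasp point. The pads swing forward as they close: fully open they stand 13 mm farther back than shut.
Start: joints at [-1.428, 0.053, 1.613, -0, 1.476, -0.119], TCP at [0.162, -0.604, 0.405] pointing down, gripper open.
Joint ranges: [-3.01, 3.01], [-1.01, 2.22], [0.06, 2.58], [-1.02, 4.17], [0.09, 2.62], [-3.14, 3.14]. Speed limits (rad/s): [2.57, 2.57, 3.14, 3.14, 3.14, 3.14].

## Interface

Orientations are given as a rotation vector (axis times angle).
In Python, from station import monitor, eyes, finish_job gives the robot as it stands. The module is installed in compiled form; this text tells all that it offers.
- The arm moves only by the tool step_arm, never from a script. Its argument "commands" is a list of rows, each a list of 3 entries, a list of its own where there are three numbers: the opening in per cent of the stroke, from 0 (shut) to 100 (fully open), then the shift along the tool's x, y, z in mm, then the turn about the tool's z in degrees. In form: [[hand, [x, y, z], yaw], ...]. A call has 1 to 12 rows; each row is the pose to reach, as a shift and turn from the pose commanded when the call began, along the tool's axes at that moment; what a row does not reach only later rows make up. A row lasts 1/8 s, in which the tool goes at most 62.5 mm and 10.7 degrees, less where a joint would pass 70% of its speed; a pose out of reach is approached as far as the arm can. A call with a gripper value outside its range is refused whole. The fingers move at their own pace and stop on an object; "squeeze" is the grip in N (left out, the last holds). Time passes only in rows, so rows that repeat a pose let the fingers close. It gives the time, the measured TCP pose, the force, the opening and the grip force at its end, in the units of the state.
- monitor.get_obs(): the state, without advancing time (a new reading comes with each control period).
- eyes.get_image(name): name is "scene" or "top"; returns the picture (400x640x3 uint8, red, green, blue); there is no depth.
- eyes.camera_info(name): a dict with "camera_matrix" (3x3 intrinsics, pixels), "k1" (the pictures are not rectified: a ray, as slopes to the right and down, at radius r is drawn at 1 + k1 r^2 times it, then the intrinsics apply), "extrinsics" (4x4, takes a point from camera to world coordinates). Camera axes: x right, y down, z forward; pixel columns grow to the right and rows downward; lengths in m; the calibration is good to about 2 mm. A picture is of the moment at which its call begins. camera_info takes no time and is no camera call.
- finish_job(): hands the job in; it is judged then, once.
The state is a dict: "t": time; "q": joint angles; "dq": joint speeds; "effort": joint torques, N m; "tool_pos": TCP position; "tool_rot": TCP orientation; "contact_force": force on the tool from outside, world axes, zero at the start; "wrist_torque": the same for the moment, N m; "opening": finger opening in m; "grip_force": force on a finger pad.
Only numpy, scipy, OpenCV 4.12 (cv2) and the standard library are available. Lean on these libraries where they do the work, as an engineer would, in place of code of your own. Each camera call takes 0.05 s, during which the arm holds its last target. There are 200 camera calls.

## Task

The magnifier stand wobbles because one of its three bolts is loose. First swing the magnifier arm by its orange knob to the right, right round nearly to its stop, so that it is clear of the bolts; then, with the caps shut, tap the bolt heads gently from above until you find the one that gives, press that one down to its stop, and lift only that bolt's hinged blue cap by its black ball, at least half way to upright. Finish while still holding the cap open in the fingers, still, ready for someone else to tighten the bolt; leave the other caps shut and the bead jar, the tin and the spool where they are.

Things in the scene. Friction and masses are not known exactly. Their poses are not given: they have to be found in the camera images.
- stand: grey magnifier stand fixed to the worktop. Origin: underside below the middle bolt; x to its rear (away from the robot), y left, z up; turned by 0.12 rad at most. Foot 104 (x) by 236 (y) by 8 mm with a rear tongue to x = 72; post at x = 58, y = -40, 117 mm high. Three bosses, 56 (x) by 36 (y), 32 mm high, at y = +80 (left), 0 (middle), -80 (right), each with a bolt and a hinged cap
- magnifier (a joint): swing (rad) of the magnifier arm about the post. 0: points to the stand's front (-x), lens between the middle and right bolts; grows to the stand's right, 1.57: points to -y; stops at -0.6 and 2.1. Clear of the bolts beyond 1.75. Light friction (about 1 N at the knob); stays where left. Lens ring 86 mm across, centre 100 mm from the pivot, 102 to 111 mm above the worktop
- magnifier_knob (a point): grip of the magnifier arm: upright orange round post, 16 mm in diameter, on the lens ring's outer edge, 138 mm from the pivot. It rises from the ring (top 111 mm above the worktop) to 143 mm; this point is on its axis, 130 mm above the worktop
- magnifier_pivot (a point): the vertical axis of the magnifier arm, 106 mm above the worktop (at x = +58 mm, y = -40 mm on the stand)
- bolt_left_top (a point): centre of the flat top of the left bolt's round steel head (16 mm in diameter, dark socket in the middle); 54 mm above the worktop before it is tapped, 16 mm above its blue cap. It moves with the bolt
- bolt_left (a joint): how far (m) the left bolt has gone down: 0 at the start, at most 0.008. A tight bolt gives less than about 0.002 under a tap; the loose one (any of the three) slides down under about 3 to 4 N as far as it is pushed, to its stop at 0.008, and stays down. 0.005 or more counts as found
- cap_left (a joint): opening (rad) of the left bolt's cap: 0 shut, 1.4 stop. Blue plate 78 (x) by 36 (y) by 5 mm lying on the boss, top 38 mm above the worktop, with a 24 mm hole through which the bolt head stands. Hinged along y at its rear end; its front end goes up and to the rear. A light spring shuts it (1 to 2 N at the ball) when let go
- cap_left_ball (a point): centre of the black ball, 18 mm in diameter, by which the left cap is lifted; on a 7 mm stem near the cap's front end, 28 mm above the cap, 66 mm above the worktop when shut, 42 mm in front of the bolt's axis; from the hinge line 72 mm forward and 32 mm up when shut. It moves with the cap
- cap_left_hinge (a point): middle of the hinge line of the left cap, 34 mm above the worktop, 30 mm behind the bolt's axis; the line runs along the stand's y
- bolt_middle_top (a point): centre of the flat top of the middle bolt's round steel head (16 mm in diameter, dark socket in the middle); 54 mm above the worktop before it is tapped, 16 mm above its blue cap. It moves with the bolt
- bolt_middle (a joint): how far (m) the middle bolt has gone down: 0 at the start, at most 0.008. A tight bolt gives less than about 0.002 under a tap; the loose one (any of the three) slides down under about 3 to 4 N as far as it is pushed, to its stop at 0.008, and stays down. 0.005 or more counts as found
- cap_middle (a joint): opening (rad) of the middle bolt's cap: 0 shut, 1.4 stop. Blue plate 78 (x) by 36 (y) by 5 mm lying on the boss, top 38 mm above the worktop, with a 24 mm hole through which the bolt head stands. Hinged along y at its rear end; its front end goes up and to the rear. A light spring shuts it (1 to 2 N at the ball) when let go
- cap_middle_ball (a point): centre of the black ball, 18 mm in diameter, by which the middle cap is lifted; on a 7 mm stem near the cap's front end, 28 mm above the cap, 66 mm above the worktop when shut, 42 mm in front of the bolt's axis; from the hinge line 72 mm forward and 32 mm up when shut. It moves with the cap
- cap_middle_hinge (a point): middle of the hinge line of the middle cap, 34 mm above the worktop, 30 mm behind the bolt's axis; the line runs along the stand's y
- bolt_right_top (a point): centre of the flat top of the right bolt's round steel head (16 mm in diameter, dark socket in the middle); 54 mm above the worktop before it is tapped, 16 mm above its blue cap. It moves with the bolt
- bolt_right (a joint): how far (m) the right bolt has gone down: 0 at the start, at most 0.008. A tight bolt gives less than about 0.002 under a tap; the loose one (any of the three) slides down under about 3 to 4 N as far as it is pushed, to its stop at 0.008, and stays down. 0.005 or more counts as found
- cap_right (a joint): opening (rad) of the right bolt's cap: 0 shut, 1.4 stop. Blue plate 78 (x) by 36 (y) by 5 mm lying on the boss, top 38 mm above the worktop, with a 24 mm hole through which the bolt head stands. Hinged along y at its rear end; its front end goes up and to the rear. A light spring shuts it (1 to 2 N at the ball) when let go
- cap_right_ball (a point): centre of the black ball, 18 mm in diameter, by which the right cap is lifted; on a 7 mm stem near the cap's front end, 28 mm above the cap, 66 mm above the worktop when shut, 42 mm in front of the bolt's axis; from the hinge line 72 mm forward and 32 mm up when shut. It moves with the cap
- cap_right_hinge (a point): middle of the hinge line of the right cap, 34 mm above the worktop, 30 mm behind the bolt's axis; the line runs along the stand's y
- bead_jar: small glass jar of beads with cork lid, 46 mm in diameter, 64 mm tall, loose, to the left of the stand; origin at its underside. Bystander
- salve_tin: flat round tin, 62 mm in diameter, 18 mm tall, loose, to the right of the stand; origin at its underside. Bystander
- spool: small wooden spool of red thread, 38 mm in diameter, 45 mm tall, standing loose behind the left and middle bolts; origin at its underside. Bystander

How it is judged:
On the way, in this order (a step that is already met when the one before it is completed fails the run):
1. the magnifier arm is swung clear to the right (beyond 1.75 rad), all bolts up and caps shut (value of joint magnifier above 1.75 rad and value of joint each of cap_left, cap_middle, cap_right below 0.15 rad and value of joint each of bolt_left, bolt_middle, bolt_right below 0.004 m), for 0.2 s.
2. with all caps shut the loose bolt is tapped down (5 mm or more) (value of joint any of bolt_left, bolt_middle, bolt_right above 0.005 m and value of joint magnifier above 1.75 rad and value of joint each of cap_left, cap_middle, cap_right below 0.15 rad), for 0.1 s.
At the end, for the whole second after the job is handed in: the magnifier arm is still clear (beyond 1.75 rad); the cap of the bolt that went down (5 mm or more) is held by the fingers, still (under 0.15 rad/s), open by more than 0.7 rad; the other two caps are shut (under 0.15 rad) (value of joint magnifier above 1.75 rad and ((value of joint bolt_left above 0.005 m and value of joint cap_left above 0.7 rad and velocity of joint cap_left between -0.15 and 0.15 rad/s and contact force between the fingers and cap_left above 0.2 N and value of joint each of cap_middle, cap_right below 0.15 rad) or (value of joint bolt_middle above 0.005 m and value of joint cap_middle above 0.7 rad and velocity of joint cap_middle between -0.15 and 0.15 rad/s and contact force between the fingers and cap_middle above 0.2 N and value of joint each of cap_left, cap_right below 0.15 rad) or (value of joint bolt_right above 0.005 m and value of joint cap_right above 0.7 rad and velocity of joint cap_right between -0.15 and 0.15 rad/s and contact force between the fingers and cap_right above 0.2 N and value of joint each of cap_left, cap_middle below 0.15 rad))); the arm keeps its last pose, push and grip.
It fails at once if a cap is lifted though its bolt has not been found loose ((value of joint cap_left above 0.3 rad and value of joint bolt_left below 0.005 m) or (value of joint cap_middle above 0.3 rad and value of joint bolt_middle below 0.005 m) or (value of joint cap_right above 0.3 rad and value of joint bolt_right below 0.005 m)).
It fails at once if a bolt is struck or pressed with more than 60 N (contact force between the fingers and bolt_left above 60 N or contact force between the fingers and bolt_middle above 60 N or contact force between the fingers and bolt_right above 60 N).
It fails at once if the jar, the tin or the spool is pushed away (30 mm) (distance of any of bead_jar, salve_tin, spool from where it was at the start of the episode above 0.03 m).
It also fails if it takes over 64 s, if anything falls off the work surface, if the arm or the gripper's body presses on something with over 40 N, if the wrist force passes 120 N, or if a joint passes its speed limit or range.

## Working session

There is one attempt and no reset: what is moved stays moved. The work goes in short steps, Python scripts to look and compute and a tool call to move; the robot and the scene stay as the last step left them, time stands still between calls to the robot, and variables do not carry over. Pictures are saved under pics/ and viewed, at most 10 in all, crops included, and the job is handed in when it is done.

Besides the shell and the picture viewer there is one more tool, called as name(argument=value, ...), one argument or row to a line, values as JSON. step_arm: Moves the arm, as the interface text tells. Its arguments: {"type":"object","properties":{"commands":{"type":"array"},"squeeze":{"type":"number"}},"required":["commands"]}

```bash
mkdir -p pics
cat > h.py <<'E'
import numpy as np, cv2
from station import monitor, eyes, finish_job
from scipy.spatial.transform import Rotation as R
def ray(cam,px):
    c=eyes.camera_info(cam);K=np.array(c["camera_matrix"]);T=np.array(c["extrinsics"])
    d=cv2.undistortPoints  # k1 model same as OpenCV with only k1
    p=d(np.array([[px]],float),K,np.array([c["k1"],0,0,0,0.]))[0,0]
    return T[:3,3],T[:3,:3]@np.array([p[0],p[1],1])
def onz(cam,px,z):
    o,d=ray(cam,px);return o+d*(z-o[2])/d[2]
def proj(cam,P):
    c=eyes.camera_info(cam);K=np.array(c["camera_matrix"]);T=np.linalg.inv(np.array(c["extrinsics"]))
    q=T[:3,:3]@np.asarray(P,float)+T[:3,3]
    return cv2.projectPoints(q.reshape(1,1,3),np.zeros(3),np.zeros(3),K,np.array([c["k1"],0,0,0,0.]))[0].ravel()
def blobs(img,kind,amin=15):
    h=cv2.cvtColor(img,cv2.COLOR_RGB2HSV)
    m={'orange':cv2.inRange(h,(5,150,120),(18,255,255)),'blue':cv2.inRange(h,(100,110,50),(125,255,255)),
       'black':cv2.inRange(h,(0,0,0),(179,255,45))}[kind]
    n,l,s,c=cv2.connectedComponentsWithStats(m)
    return [(c[i].round(1).tolist(),s[i].tolist()) for i in range(1,n) if s[i][4]>=amin]
E
python3 - <<'E'
from h import *
o=monitor.get_obs();print({k:np.round(v,3).tolist() for k,v in o.items()})
for n in("scene","top"):
    im=eyes.get_image(n);cv2.imwrite(f"pics/{n}0.png",im[...,::-1]);np.save(n,im)
    print(n,np.round(eyes.camera_info(n)["extrinsics"],3).tolist(),eyes.camera_info(n)["camera_matrix"])
    for k in('orange','blue','black'):print(k,blobs(im,k))
E
```

```text
{'t': 0.0, 'q': [-1.428, 0.053, 1.614, 0.0, 1.476, -0.119], 'dq': [0.001, 0.001, 0.001, 0.0, -0.0, 0.001], 'effort': [-0.003, -39.37, -37.018, -0.0, 0.007, 0.0], 'tool_pos': [0.162, -0.603, 0.403], 'tool_rot': [-3.113, -0.41, 0.0], 'contact_force': [0.556, 0.469, 0.153], 'wrist_torque': [0.052, -0.023, 0.015], 'grip_force': 0.0, 'opening': 0.086}
scene [[-0.776, -0.327, 0.54, 0.065], [-0.631, 0.394, -0.668, 0.568], [0.006, -0.859, -0.511, 0.542], [0.0, 0.0, 0.0, 1.0]] [[434.90013814   0.         315.52558837]
 [  0.         434.90013814 190.85971744]
 [  0.           0.           1.        ]]
orange [([425.9, 127.4], [397, 100, 61, 70, 980]), ([598.2, 155.7], [586, 124, 27, 53, 518]), ([372.9, 171.1], [370, 169, 7, 5, 30]), ([423.3, 265.8], [390, 197, 64, 131, 535]), ([217.9, 311.9], [214, 310, 9, 5, 35]), ([415.4, 369.5], [413, 363, 6, 13, 35])]
blue [([454.3, 143.4], [442, 125, 28, 34, 565]), ([543.9, 160.7], [542, 155, 6, 14, 46]), ([347.8, 201.5], [332, 192, 31, 19, 184]), ([364.9, 204.4], [363, 203, 5, 5, 16]), ([326.3, 217.8], [308, 207, 38, 21, 261]), ([300.5, 235.0], [281, 22
[... 3648 characters left out ...]
, [271, 295, 85, 63, 2758]), ([622.1, 325.5], [612, 309, 25, 34, 435]), ([428.5, 323.9], [421, 315, 22, 24, 94]), ([537.1, 322.2], [532, 317, 11, 11, 22]), ([563.4, 340.9], [550, 327, 28, 28, 582]), ([459.5, 336.4], [457, 334, 7, 6, 17]), ([270.6, 353.7], [266, 347, 14, 12, 46]), ([451.7, 351.9], [445, 346, 13, 11, 47]), ([441.3, 352.0], [438, 350, 7, 6, 20]), ([472.6, 370.1], [456, 351, 37, 37, 189]), ([287.6, 358.6], [281, 358, 14, 2, 21]), ([623.4, 385.5], [596, 361, 44, 39, 817]), ([304.1, 384.5], [278, 365, 54, 35, 1471]), ([531.2, 372.8], [525, 365, 13, 17, 99]), ([338.3, 392.8], [335, 382, 8, 18, 66]), ([499.1, 392.4], [490, 384, 20, 16, 256]), ([562.1, 397.6], [556, 396, 14, 4, 40])]
```

View pics/scene0.png

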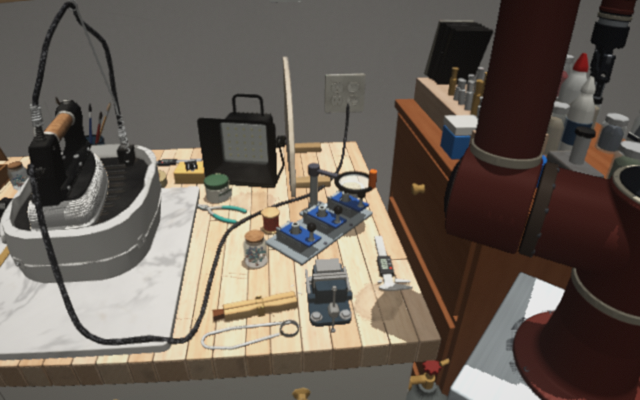

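View pics/top0.png

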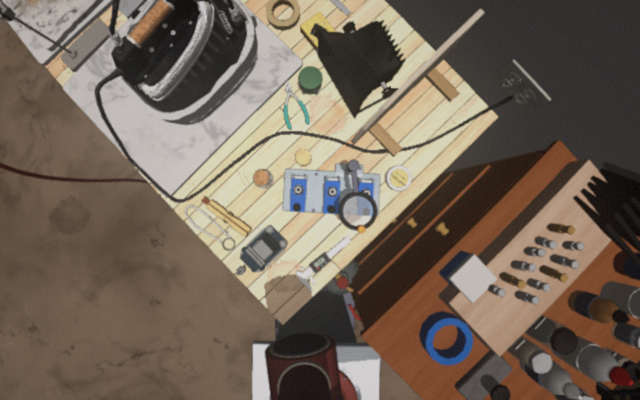

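The scene view shows the stand with blue caps at about (298,235), (325,217) and (348,203), its post at (314,185) and the knob at (373,178). The top view shows the caps at (298,195), (331,195) and (366,187), the lens at (357,210), the knob at (361,229) and the tin at (398,178).

Run:
```python
from h import *
t=np.load("top.npy");s=np.load("scene.npy")
a=cv2.resize(t[150:240,240:420],None,fx=4,fy=4,interpolation=cv2.INTER_CUBIC)
b=cv2.resize(s[160:265,235:395],None,fx=4.5,fy=4.5,interpolation=cv2.INTER_CUBIC)[:, :720]
cv2.imwrite("pics/tc.png",a[...,::-1]);cv2.imwrite("pics/sc.png",b[...,::-1])
# stereo knob: refined
for p in [(297.8,194.7),(331,195.4)]: print('cap',onz("top",p,.038))
print('knob top',onz("top",(361.3,228.1),.143),'lens c',onz("top",(357,210),.108))
print(onz("scene",(372.9,171),.143))
```

```text
cap [0.5204456  0.05256195 0.038     ]
cap [ 0.52043782 -0.02596633  0.038     ]
knob top [ 0.45107387 -0.08677675  0.143     ] lens c [ 0.48829444 -0.08071131  0.108     ]
[ 0.44808839 -0.08410534  0.143     ]
```

View pics/tc.png

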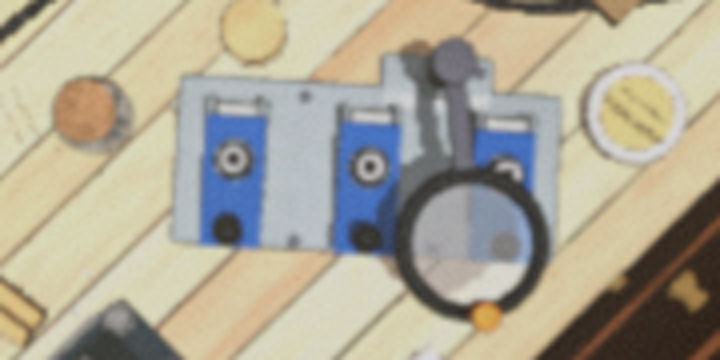

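View pics/sc.png

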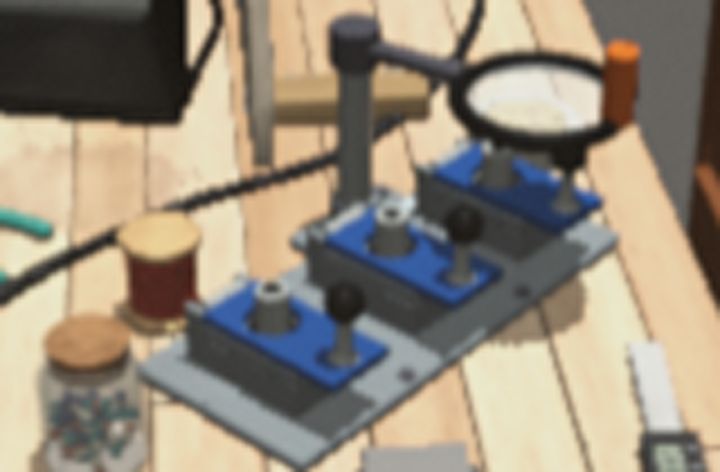

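The crops show, in the top view, bolts at (233,158) and (370,166), balls at (227,229) and (366,236), the post at (453,60) and the knob at (486,317). In the scene view the bolt tops are at (273,288) and (393,211), with balls at (345,300) and (464,223).

```bash
cat >> h.py <<'E'
def tri(p,q):
    o1,d1=ray("top",p);o2,d2=ray("scene",q);d1/=np.linalg.norm(d1);d2/=np.linalg.norm(d2)
    s=np.linalg.lstsq(np.c_[d1,-d2],o2-o1,rcond=None)[0]
    a,b=o1+s[0]*d1,o2+s[1]*d2
    return (a+b)/2,np.linalg.norm(a-b)
E
python3 - <<'E'
from h import *
T=lambda x,y:(240+x/4-.375,150+y/4-.375)
S=lambda x,y:(235+x/4.5-.39,160+y/4.5-.39)
for n,p,q,z in [("boltL",(233,158),(273,287),.054),("boltM",(370,166),(393,211),.054),("ballL",(227,229),(345,300),.066),("ballM",(366,236),(464,223),.066)]:
    print(n,np.round(onz("top",T(*p),z),4),np.round(onz("scene",S(*q),z),4),tri(T(*p),S(*q)))
print('knob',onz("top",T(486,317),.141),'pivot',onz("top",T(453,60),.117),onz("scene",S(623,47),.143))
bl,bm=onz("top",T(233,158),.054)[:2],onz("top",T(370,166),.054)[:2]
d=bl-bm;print('dist',np.linalg.norm(d),'yaw',np.arctan2(-d[0],d[1]))
o=monitor.get_obs();r=R.from_rotvec(o['tool_rot']).as_matrix();print(r.round(3))
E
```

```text
boltL [0.5331 0.052  0.054 ] [0.5325 0.0514 0.054 ] (array([0.53279616, 0.05170769, 0.05404756]), np.float64(0.0007519770262076859))
boltM [ 0.5301 -0.0277  0.054 ] [ 0.5302 -0.0294  0.054 ] (array([ 0.52970927, -0.02799135,  0.05493689]), np.float64(0.0009350327072607644))
ballL [0.4919 0.054  0.066 ] [0.4915 0.052  0.066 ] (array([0.49132598, 0.05345125, 0.06691422]), np.float64(0.0015062862919202184))
ballM [ 0.4896 -0.0258  0.066 ] [ 0.4883 -0.0272  0.066 ] (array([ 0.48883197, -0.0262998 ,  0.06622455]), np.float64(0.0018414898040705705))
knob [ 0.44931428 -0.08667959  0.141     ] pivot [ 0.58659096 -0.06894537  0.117     ] [ 0.44998848 -0.08763498  0.143     ]
dist 0.07975084573766132 yaw -0.03736801743284984
[[ 0.966  0.259 -0.   ]
 [ 0.259 -0.966  0.002]
 [ 0.    -0.002 -1.   ]]
```

Run:
```python
from h import *
for a in [(355,138),(357,137),(482,12)]:
  for b in [(286,58),(293,195)]: print(a,b,tri(a,b))
for b in [(293,197),(297,182),(323,183),(320,150),(300,148)]: print('scene floor',b,onz("scene",b,0))
for b in [(370,125),(398,152),(428,67),(455,98)]: print('top floor',b,onz("top",b,0))
print('tin',onz("top",(398.5,178.5),.018))
for th in (1.85,1.95):
  f=th-.038;print(th,proj("scene",[.586-.138*np.cos(f),-.07-.138*np.sin(f),.13]),proj("top",[.586-.138*np.cos(f),-.07-.138*np.sin(f),.13]))
t=np.load("top.npy");s=np.load("scene.npy")
a=cv2.resize(t[0:200,300:520],(528,480));b=cv2.resize(s[40:210,230:360],None,fx=2.8,fy=2.8)[:480,:260]
b=np.pad(b,((0,480-b.shape[0]),(0,0),(0,0)))
cv2.imwrite("pics/board.png",np.hstack([a,b])[...,::-1])
```

```text
(355, 138) (286, 58) (array([ 0.61579196, -0.04233125,  0.34261794]), np.float64(0.02417528268060457))
(355, 138) (293, 195) (array([ 0.66265614, -0.08448983,  0.00478811]), np.float64(0.0027282658222924708))
(357, 137) (286, 58) (array([ 0.61795429, -0.04530232,  0.34172692]), np.float64(0.02505235925429194))
(357, 137) (293, 195) (array([ 0.66635365, -0.08940311,  0.00101607]), np.float64(0.0015591600437023317))
(482, 12) (286, 58) (array([ 0.87054594, -0.29843202,  0.25600775]), np.float64(0.00036314466820880413))
(482, 12) (293, 195) (array([ 1.20809735, -0.62864919, -0.4550484 ]), np.float64(0.07556881074185823))
scene floor (293, 197) [ 0.66073164 -0.0842268   0.        ]
scene floor (297, 182) [ 0.70109219 -0.14473893  0.        ]
scene floor (323, 183) [ 0.64741019 -0.18268044  0.        ]
scene floor (320, 150) [ 0.77371036 -0.32868849  0.        ]
scene floor (300, 148) [ 0.82718043 -0.30187575  0.        ]
top floor (370, 125) [ 0.69791834 -0.12086281  0.        ]
top floor (398, 152) [ 0.63230733 -0.19157879  0.        ]
top floor (428, 67) [ 0.85021056 -0.26620978  0.        ]
top floor (455, 98) [ 0.7730723  -0.33539729  0.        ]
tin [ 0.56532379 -0.18994133  0.018     ]
1.85 [338.81057132 135.64039701] [416.32155499 150.51221574]
1.95 [333.34313148 134.7172177 ] [414.56647971 144.35251741]
```

View pics/board.png

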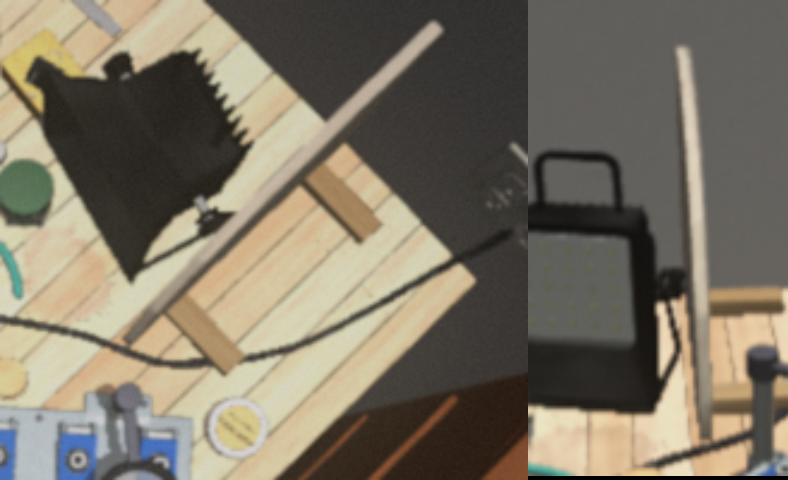

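The board runs behind the post, about 10 cm from the knob's target. The knob is at (0.449, -0.087), the pivot at (0.586, -0.070) and the stand's yaw is -0.038. First I'll rise, then go over the knob.

step_arm(
  commands=[
    [100,[0,0,-50],0],
    [100,[0,0,-100],0],
    [100,[41,-42,-100],2],
    [100,[82,-85,-100],4],
    [100,[123,-127,-100],6],
    [100,[164,-170,-100],8],
    [100,[206,-212,-100],8],
    [100,[247,-254,-100],8],
    [100,[288,-297,-100],8],
    [100,[329,-339,-100],8],
    [100,[370,-382,-100],8],
    [100,[411,-424,-100],8],
  ],
)

```text
t: 1.6
tool_pos: [0.4494, -0.0858, 0.5044]
tool_rot: [3.136, 0.192, 0.0]
contact_force: [0.2, -1.5, -0.9]
opening: 0.0851
grip_force: 0.0
```

```bash
cat >> h.py <<'E'
def mv(x,y,z=None):
    "tool-axis shift (mm) taking the grasp axis to world x,y and TCP height z"
    o=monitor.get_obs();r=R.from_rotvec(o['tool_rot']).as_matrix();p=o['tool_pos']
    d=np.array([x,y,p[2] if z is None else z])-p
    return (r.T@d*1000).round(1)
def st():
    o=monitor.get_obs();r=R.from_rotvec(o['tool_rot']).as_matrix()
    print('t',round(o['t'],2),'pos',np.round(o['tool_pos'],4),'yaw',np.degrees(np.arctan2(r[1,0],r[0,0])).round(1),'F',np.round(o['contact_force'],2),'open',round(o['opening'],4),'grip',round(o['grip_force'],1),'q',np.round(o['q'],2))
E
python3 -c "
from h import *
st();print(mv(.449,-.087,.291))"
```

```text
t 1.6 pos [ 0.4494 -0.0858  0.5044] yaw 7.0 F [ 0.24 -1.53 -0.88] open 0.0851 grip 0.0 q [-0.35 -0.4   1.85 -0.    1.69  1.1 ]
[ -0.6   1.1 213.4]
```

step_arm(
  commands=[
    [100,[0,1,55],0],
    [100,[0,1,110],0],
    [100,[0,1,165],0],
    [100,[0,1,200],0],
    [100,[0,1,213],0],
    [60,[0,1,213],0],
    [30,[0,1,213],0],
    [10,[0,1,213],0],
    [10,[0,1,213],0],
    [10,[0,1,213],0],
  ],
  squeeze=20,
)

```text
t: 2.85
tool_pos: [0.4496, -0.0889, 0.293]
tool_rot: [3.135, 0.192, 0.003]
contact_force: [-1.0, 0.7, 4.6]
opening: 0.0152
grip_force: 21.1
```

```bash
python3 -c "
from h import *
st()
o=monitor.get_obs();r=R.from_rotvec(o['tool_rot']).as_matrix();k=o['tool_pos'];pv=np.array([.586,-.070]);d0=k[:2]-pv;print(np.linalg.norm(d0))
a0=np.arctan2(d0[1],d0[0])
for s in range(1,13):
  a=a0+np.radians(101*s/12);p=np.r_[pv+.138*np.array([np.cos(a),np.sin(a)]),k[2]]
  print((r.T@(p-k)*1000).round(0)[:2],round(-101*s/12,1))
"
```

```text
t 2.85 pos [ 0.4496 -0.0889  0.293 ] yaw 7.0 F [-1.01  0.65  4.58] open 0.0152 grip 21.1 q [-0.36 -0.27  2.1   0.    1.31  1.09]
0.13773736850084736
[ 2. 20.] -8.4
[ 6. 40.] -16.8
[14. 59.] -25.2
[24. 76.] -33.7
[37. 92.] -42.1
[ 52. 106.] -50.5
[ 68. 117.] -58.9
[ 86. 126.] -67.3
[106. 132.] -75.8
[126. 135.] -84.2
[146. 136.] -92.6
[166. 133.] -101.0
```

The knob is gripped, so now the swing, turning the hand with it.

step_arm(
  commands=[
    [10,[2,20,0],-8.4],
    [10,[6,40,0],-16.8],
    [10,[14,59,0],-25.2],
    [10,[24,76,0],-33.7],
    [10,[37,92,0],-42.1],
    [10,[52,106,0],-50.5],
    [10,[68,117,0],-58.9],
    [10,[86,126,0],-67.3],
    [10,[106,132,0],-75.8],
    [10,[126,135,0],-84.2],
    [10,[146,136,0],-92.6],
    [10,[166,133,0],-101],
  ],
)

```text
t: 4.35
tool_pos: [0.6312, -0.2014, 0.2931]
tool_rot: [1.84, 2.543, -0.001]
contact_force: [-0.5, -1.9, 4.8]
opening: 0.0155
grip_force: 21.1
```

step_arm(
  commands=[
    [10,[0,0,0],0],
    [10,[0,0,0],0],
    [40,[0,0,0],0],
    [60,[0,0,0],0],
    [60,[0,0,-20],0],
    [60,[0,0,-60],0],
    [60,[0,0,-100],0],
    [60,[0,0,-120],0],
  ],
)

```text
t: 5.35
tool_pos: [0.6303, -0.2005, 0.4162]
tool_rot: [1.844, 2.537, 0.002]
contact_force: [-0.1, -0.2, 0.3]
opening: 0.051
grip_force: 0.0
```

Run:
```python
from h import *
st();im=eyes.get_image("scene");cv2.imwrite("pics/s2.png",im[...,::-1]);im=eyes.get_image("top")
print([b for b in blobs(im,'orange') if b[0][1]<250 and b[0][0]<450]); cv2.imwrite("pics/t2.png",cv2.resize(im[100:260,220:460],None,fx=3,fy=3)[...,::-1])
print(proj("top",[.633,-.200,.143]))
```

```text
t 5.35 pos [ 0.6303 -0.2005  0.4162] yaw 108.0 F [-0.07 -0.22  0.28] open 0.051 grip 0.0 q [-0.42  0.13  1.51  0.    1.49 -0.73]
[([416.1, 145.3], [413, 143, 7, 6, 33])]
[416.09113523 143.05549915]
```

View pics/s2.png

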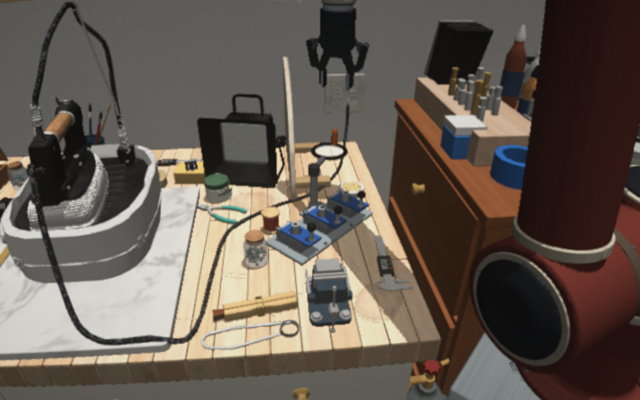

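The swing worked: the knob is now near top pixel (416,145), close to 1.93 rad, and the jar, tin and spool look unmoved. Next, over the right bolt with the fingers shut.

step_arm(
  commands=[
    [0,[10,-6,0],9.2],
    [0,[20,-12,0],18.4],
    [0,[30,-18,0],27.5],
    [0,[40,-24,0],36.7],
    [0,[50,-30,0],45.8],
    [0,[60,-36,0],55],
    [0,[70,-42,10],64.2],
    [0,[80,-48,30],73.3],
    [0,[90,-54,60],82.5],
    [0,[100,-60,90],91.7],
    [0,[110,-66,120],100.8],
    [0,[120,-70,140],110],
  ],
)

```text
t: 6.95
tool_pos: [0.5247, -0.1073, 0.2676]
tool_rot: [-3.139, 0.063, 0.009]
contact_force: [-0.9, -0.4, -0.4]
opening: 0.0001
grip_force: 0.0
```

step_arm(
  commands=[
    [0,[0,0,0],0],
    [0,[0,0,0],0],
  ],
)

```text
t: 7.2
tool_pos: [0.5266, -0.1082, 0.2718]
tool_rot: [3.141, -0.051, -0.0]
contact_force: [-0.6, -0.3, -0.7]
opening: 0.0002
grip_force: 0.0
```

```bash
python3 -c "
from h import *
st();print(mv(.527,-.108,.232))"
```

```text
t 7.2 pos [ 0.5266 -0.1082  0.2718] yaw -1.9 F [-0.62 -0.26 -0.72] open 0.0002 grip 0.0 q [-0.34 -0.03  1.93 -0.    1.24  1.26]
[ 0.4 -0.2 39.8]
```

step_arm(
  commands=[
    [0,[0,0,20],0],
    [0,[0,0,35],0],
    [0,[0,0,41],0],
    [0,[0,0,42],0],
    [0,[0,0,43],0],
    [0,[0,0,44],0],
  ],
)

```text
t: 7.95
tool_pos: [0.5267, -0.1081, 0.2282]
tool_rot: [3.141, -0.055, 0.002]
contact_force: [-0.6, 0.8, 0.4]
opening: 0.0001
grip_force: 0.0
```

step_arm(
  commands=[
    [0,[0,0,1],0],
    [0,[0,0,1],0],
  ],
)

```text
t: 8.2
tool_pos: [0.5267, -0.1081, 0.2272]
tool_rot: [3.141, -0.055, 0.001]
contact_force: [-0.2, -0.3, 2.9]
opening: 0.0
grip_force: 0.8
```

step_arm(
  commands=[
    [0,[0,0,1],0],
    [0,[0,0,1],0],
  ],
)

```text
t: 8.45
tool_pos: [0.5268, -0.1081, 0.2268]
tool_rot: [3.141, -0.055, 0.001]
contact_force: [-2.4, 1.7, 5.9]
opening: 0.0
grip_force: 3.1
```

step_arm(
  commands=[
    [0,[0,0,1],0],
    [0,[0,0,1],0],
  ],
)

```text
t: 8.7
tool_pos: [0.527, -0.1082, 0.2268]
tool_rot: [3.141, -0.055, 0.0]
contact_force: [-5.3, 0.4, 11.4]
opening: 0.0002
grip_force: 5.7
```

The right bolt holds at 11 N, so it's tight. On to the middle one.

step_arm(
  commands=[
    [0,[0,0,-20],0],
    [0,[0,0,-40],0],
    [0,[0,-40,-40],0],
    [0,[0,-80,-40],0],
    [0,[0,-80,-25],0],
    [0,[0,-80,-8],0],
    [0,[0,-80,-5],0],
    [0,[0,-80,-5],0],
  ],
)

```text
t: 9.7
tool_pos: [0.5291, -0.0288, 0.229]
tool_rot: [-3.141, 0.057, 0.002]
contact_force: [-0.3, 0.0, 0.0]
opening: -0.0
grip_force: 0.0
```

step_arm(
  commands=[
    [0,[0,0,1],0],
    [0,[0,0,2],0],
    [0,[0,0,3],0],
    [0,[0,0,3],0],
  ],
)

```text
t: 10.2
tool_pos: [0.5294, -0.0282, 0.2271]
tool_rot: [3.141, -0.055, 0.001]
contact_force: [-0.0, -0.6, 0.9]
opening: 0.0002
grip_force: 0.6
```

step_arm(
  commands=[
    [0,[0,0,1],0],
    [0,[0,0,2],0],
    [0,[0,0,2],0],
  ],
)

```text
t: 10.58
tool_pos: [0.5294, -0.0282, 0.2249]
tool_rot: [3.141, -0.055, 0.001]
contact_force: [0.5, -0.7, 1.6]
opening: -0.0
grip_force: 1.2
```

step_arm(
  commands=[
    [0,[0,0,1],0],
    [0,[0,0,2],0],
    [0,[0,0,2],0],
  ],
)

```text
t: 10.95
tool_pos: [0.5294, -0.0281, 0.2227]
tool_rot: [3.141, -0.055, 0.001]
contact_force: [1.7, -0.2, 1.7]
opening: -0.0002
grip_force: 0.9
```

step_arm(
  commands=[
    [0,[0,0,1],0],
    [0,[0,0,2],0],
    [0,[0,0,2],0],
  ],
)

```text
t: 11.32
tool_pos: [0.5293, -0.0281, 0.2207]
tool_rot: [-3.141, 0.055, -0.0]
contact_force: [1.6, -0.8, 2.0]
opening: 0.0003
grip_force: 1.2
```

step_arm(
  commands=[
    [0,[0,0,1],0],
    [0,[0,0,2],0],
    [0,[0,0,2],0],
  ],
)

```text
t: 11.7
tool_pos: [0.5294, -0.0281, 0.2194]
tool_rot: [-3.141, 0.055, 0.0]
contact_force: [-0.7, -0.7, 6.4]
opening: -0.0003
grip_force: 3.3
```

step_arm(
  commands=[
    [0,[0,0,1],0],
    [0,[0,0,2],0],
    [0,[0,0,2],0],
  ],
)

```text
t: 12.08
tool_pos: [0.5298, -0.0281, 0.2193]
tool_rot: [3.141, -0.054, -0.001]
contact_force: [-6.7, 0.3, 18.1]
opening: 0.0001
grip_force: 8.7
```

The middle bolt slid 8 mm to its stop. Now for its ball.

step_arm(
  commands=[
    [0,[0,0,-25],0],
    [0,[0,0,-55],0],
    [30,[-20,0,-70],0],
    [50,[-41,0,-70],0],
    [50,[-41,0,-70],0],
    [50,[-41,0,-70],0],
  ],
)

```text
t: 12.82
tool_pos: [0.4883, -0.0265, 0.286]
tool_rot: [-3.141, 0.055, 0.002]
contact_force: [-0.1, 0.5, -0.0]
opening: 0.043
grip_force: 0.0
```

Run:
```python
from h import *
st();print(mv(.4885,-.0264,.224))
im=eyes.get_image("scene")
cv2.imwrite("pics/s3.png",cv2.resize(im[130:260,240:390],None,fx=4,fy=4,interpolation=cv2.INTER_CUBIC)[...,::-1])
print((np.array(proj("scene",[.4885,-.0264,.066]))-[240,130])*4)
```

```text
t 12.82 pos [ 0.4883 -0.0265  0.286 ] yaw -2.0 F [-0.07  0.47 -0.05] open 0.043 grip 0.0 q [-0.21 -0.17  2.03  0.    1.28  1.4 ]
[ 0.3 -0.1 62. ]
[389.6807277  317.18945067]
```

View pics/s3.png

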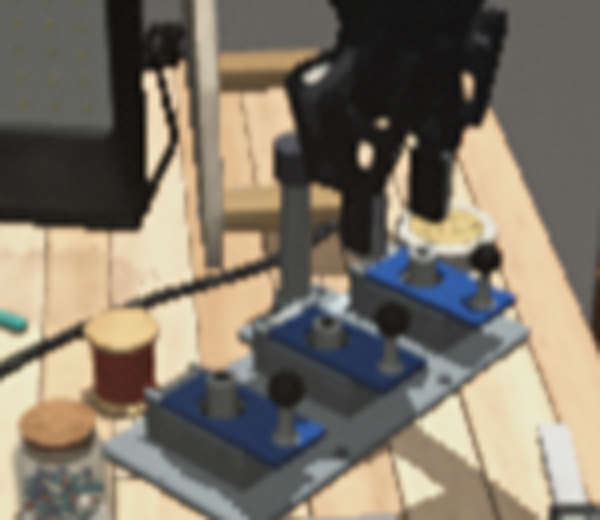

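The crop shows the middle bolt head sunk at (327,328) and the middle ball at (393,318), against a prediction of (390,317). Caps are shut and the fingers are above the ball, so I'll descend and grip.

step_arm(
  commands=[
    [50,[0,0,25],0],
    [50,[0,0,48],0],
    [50,[0,0,60],0],
    [50,[0,0,61],0],
    [30,[0,0,61],0],
    [5,[0,0,61],0],
    [5,[0,0,61],0],
    [5,[0,0,61],0],
    [5,[0,0,61],0],
  ],
  squeeze=30,
)

```text
t: 14.0
tool_pos: [0.4886, -0.0266, 0.2263]
tool_rot: [-3.141, 0.055, -0.003]
contact_force: [1.0, 1.7, 1.0]
opening: 0.0156
grip_force: 29.3
```

```bash
python3 -c "
from h import *
st()
for a in np.linspace(.1,1.0,12):
  c,s=np.cos(a),np.sin(a);f,u=72*c-32*s,72*s+32*c
  print(round(a,2),'x',round(72-f),'z',-round(u-32))"
```

```text
t 14.0 pos [ 0.4886 -0.0266  0.2263] yaw -2.0 F [1.03 1.67 0.99] open 0.0156 grip 29.3 q [-0.21 -0.09  2.07  0.    1.16  1.4 ]
0.1 x 4 z -7
0.18 x 7 z -12
0.26 x 11 z -18
0.35 x 15 z -22
0.43 x 20 z -27
0.51 x 25 z -31
0.59 x 30 z -35
0.67 x 36 z -38
0.75 x 41 z -41
0.84 x 47 z -43
0.92 x 54 z -45
1.0 x 60 z -46
```

step_arm(
  commands=[
    [5,[2,0,-4],0],
    [5,[4,0,-7],0],
    [5,[7,0,-12],0],
    [5,[11,0,-18],0],
    [5,[11,0,-18],0],
  ],
)

```text
t: 14.62
tool_pos: [0.4995, -0.027, 0.2442]
tool_rot: [-3.141, 0.055, 0.0]
contact_force: [0.5, 2.2, -2.6]
opening: 0.0154
grip_force: 29.3
```

Run:
```python
from h import *
st();im=eyes.get_image("scene")
cv2.imwrite("pics/s4.png",cv2.resize(im[130:260,240:390],None,fx=4,fy=4,interpolation=cv2.INTER_CUBIC)[...,::-1])
```

```text
t 14.62 pos [ 0.4995 -0.027   0.2442] yaw -2.0 F [ 0.52  2.16 -2.6 ] open 0.0154 grip 29.3 q [-0.2  -0.09  2.03  0.    1.2   1.4 ]
```

View pics/s4.png

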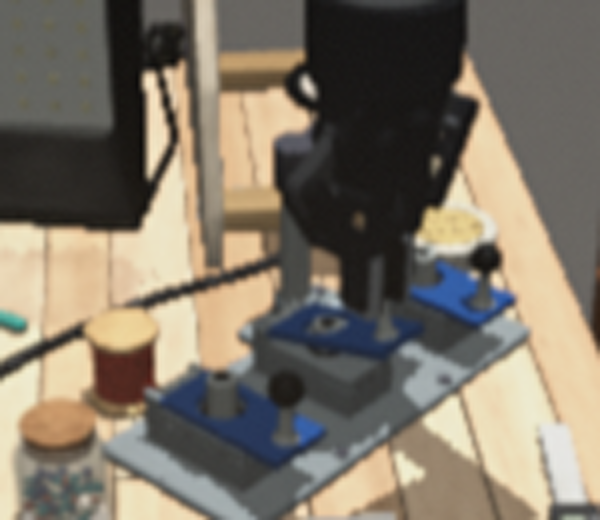

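The crop shows the middle cap rising with the ball in the fingers; the other caps are shut. I'll carry on along the arc to about 0.95 rad.

step_arm(
  commands=[
    [5,[4,0,-4],0],
    [5,[9,0,-9],0],
    [5,[14,0,-13],0],
    [5,[19,0,-17],0],
    [5,[25,0,-20],0],
    [5,[30,0,-23],0],
    [5,[36,0,-25],0],
    [5,[43,0,-27],0],
    [5,[46,0,-28],0],
    [5,[46,0,-28],0],
    [5,[46,0,-28],0],
    [5,[46,0,-28],0],
  ],
)

```text
t: 16.18
tool_pos: [0.5451, -0.0286, 0.2716]
tool_rot: [-3.141, 0.055, 0.0]
contact_force: [-1.3, 2.0, -2.3]
opening: 0.0156
grip_force: 29.7
```

Run:
```python
from h import *
st();im=eyes.get_image("scene")
cv2.imwrite("pics/s5.png",cv2.resize(im[130:260,240:390],None,fx=4,fy=4,interpolation=cv2.INTER_CUBIC)[...,::-1])
t=eyes.get_image("top");print([b for b in blobs(t,'orange') if b[0][1]<250 and b[0][0]<450])
```

```text
t 16.18 pos [ 0.5451 -0.0286  0.2716] yaw -2.0 F [-1.34  2.   -2.26] open 0.0156 grip 29.7 q [-0.19 -0.01  1.91  0.    1.24  1.42]
[([416.0, 145.3], [413, 143, 7, 6, 30]), ([426.2, 227.3], [358, 166, 132, 128, 406]), ([393.0, 230.5], [389, 227, 9, 8, 16])]
```

View pics/s5.png

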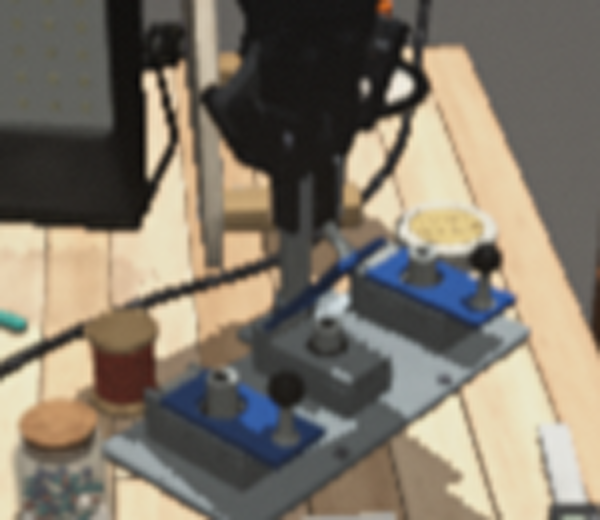

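The crop shows the middle cap tilted well up and held, with both other caps shut. The knob is unchanged at (416,145), and the jar, tin and spool are in place.

```bash
python3 -c "
from h import *
st();print(finish_job())"
```

```text
t 16.27 pos [ 0.5451 -0.0286  0.2716] yaw -2.0 F [-1.57  2.61 -2.57] open 0.0154 grip 29.7 q [-0.19 -0.01  1.91  0.    1.24  1.42]
the job is handed in; nothing more can be done
None
```

The job is handed in, but no verdict came back: the magnifier is swung clear (about 1.93 rad), the loose bolt was the middle one and is pressed down 8 mm to its stop, and its cap is held still in the fingers at about 0.9 rad (by my estimate), with the other caps shut and the jar, tin and spool where they were.

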